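# Hold the skiver's hood open at the set angle

### The job

On the small strap-skiving machine, pull the sprung latch knob on the hood out to its stop (towards the machine's front, away from the hinge) so that the hook lets go, then swing the hood up until it lies at the same angle as the pointer on the graduated arc at the machine's side. Finish while still holding the hood up there, steady, with the gripper: it has no stay and falls shut if let go, so do not let go at the end. Do not shift the pointer, and leave the things lying about on the bench where they are.

Things in the scene. Friction and masses are not known exactly. Their poses are not given: they have to be found in the camera images.
- hood (a joint): angle of the hood, the white flat cover plate (222 x 214 x 6 mm) on top of the machine, in rad: 0 = shut and level, growing as its front edge rises; stops at 1.4. The hood with its latch weighs 0.4 to 0.75 kg, has no stay and falls shut when let go. It cannot rise more than about 0.01 rad until the latch has been pulled out at least 16 mm
- latch (a joint): how far the latch is pulled out, in m: 0 = home (spring holds it in), 0.024 = at its stop. It slides along the hood, straight away from the hinge (along -x of the hood; horizontally towards the machine's front while the hood is shut). The spring pulls back with 2.5 N at home and about 6 N at the stop; its hook below the front edge grips under a lip on the machine's front. Let go, it springs home; once the hood is well up that does no harm
- mark (a joint): angle of the brass pointer on the machine's left (its +y) side, in rad: same hinge line, zero and direction as hood, so hood and pointer lie at the same angle when the two values are equal. Set between 0.45 and 0.85; stays where it is by friction and must not be shifted
- knob (a point): grip point on the latch knob, a black upright cylinder 22 mm in diameter that stands square on the hood near the middle of its front edge. The point lies on the knob's axis, 17 mm below its top and 23 mm above the 38 mm wide steel latch strip it stands on; 137 mm above the bench while the hood is shut. It moves with latch and hood; axes as hood_edge. Free space beside it on the hood: more than 60 mm each way
- hood_hinge (a point): centre of the hood's hinge line, at the machine's far edge, 110 mm above the bench. The hinge line runs along this frame's y; the frame turns with the hood: x points from the hood's front edge to the hinge, z up out of the plate. With the hood at angle 0 the knob's grip point lies at x = -0.185 (latch home) or -0.209 (latch at its stop), y = 0, z = +0.030 in this frame
- hood_edge (a point): middle of the hood's front edge, 225 mm from the hinge line, at mid-thickness of the plate; axes as hood_hinge
- mark_tip (a point): near the free end of the brass pointer, a bar 150 x 9 mm, 145 mm from the hinge line and 118 mm to the left (machine's +y) of the hood's centre line; x points along the bar to the hinge line. A brass tip block 18 x 26 x 12 mm sticks out to the left here. An aluminium arc 14 mm wide, 172 mm in radius, stands just inside it, up to 1.1 rad
- machine: the bolted-down grey housing of the skiving machine, 235 x 220 x 106 mm, origin at the centre of the underside of its bulk; its x points from its front (nearest the robot) to the hinge, y to its left, z up. A hand wheel and a small infeed plate stand out up to 50 mm from its right side, below the hood, and a motor 60 mm from its back
- tape_roll: roll of paper tape lying flat, outer diameter 90 mm, 22 mm high; origin at the centre of its underside. Bystander standing right of the machine; leave alone
- dye_jar: amber glass jar with lid, diameter 56 mm, 75 mm high; origin at the centre of its underside. Bystander standing left of the machine; leave alone
- buckle: flat brass buckle, 40 x 40 x 6 mm; origin at the centre of its underside. Bystander lying on the bench in front of the machine; leave alone
- mallet: small wooden hammer lying on the bench, 260 mm long along its x; bystander, leave alone
- awl: wooden-handled awl lying on the bench, 160 mm long along its x; bystander, leave alone
- glue_bottle: white bottle, diameter 60 mm, 130 mm high, origin at the centre of its underside; bystander, leave alone
- burnisher: turned wooden burnisher standing upright, diameter 44 mm, 85 mm high, origin at the centre of its underside; bystander, leave alone

How it is judged:
By the outcome, as a careful person would: the job done as asked, in the order asked, and still so for the second after the job is handed in, while the arm keeps its last pose, push and grip.
It also fails if it takes over 34 s, if anything falls off the work surface, if the arm or the gripper's body presses on something with over 40 N, if the wrist force passes 120 N, or if a joint passes its speed limit or range.

### The arm

A 7-joint arm with a two-finger parallel gripper is mounted at the origin on the work surface. World frame = base frame: x ahead of the robot, y to its left, z up, the work surface at z = 0. Lengths are in m, angles in rad, forces in N, time in s.
With the tool pointing down it reaches from about 0.4 to 0.85 m from the base axis. Payload 4.5 kg.
Tool frame: the origin (TCP) lies on the centre line of the jaws, within the pads' length; the fingertips stand 14 mm ahead of it and the grasp point (between the pads) lies 5 mm behind it (r.tcp_to_tips is the z of the fingertips in the tool frame, in m); z points along the fingers, y is the direction in which the jaws open and shut (so a half turn about z gives the same grasp; the last joint's range is limited). The gripper opens to 88 mm and grips with 3 to 60 N. Pads are 18 mm wide; open, the fingers measure 123 mm over their backs; the gripper's body (75 mm by 187 mm) begins 45 mm behind the grasp point.
Start: joints at [1.29, 0.689, -0.195, 1.565, 0.157, 0.902, -0.215], TCP at [0.194, -0.594, 0.253] pointing down, gripper open.
Joint ranges: [-3.01, 3.01], [-0.46, 2.08], [-1.47, 1.51], [0.13, 2.56], [-1, 4.14], [0.04, 2.09], [-2.66, 2.66]. Speed limits (rad/s): [2.57, 2.57, 3.14, 3.14, 3.14, 3.14, 3.14].

### API

Orientations are given as a unit quaternion [x, y, z, w].
In Python, from plant import r, viewer gives the robot as it stands.
- The arm moves only by the shell command python3 -m inch 'ROWS' [FORCE]. ROWS is JSON, a list of rows, each a list of 3 entries, a list of its own where there are three numbers: the closure, from 0 (fully open) to 1 (shut), then the shift along the tool's x, y, z in cm, then the turn about the tool's z in degrees. In form: [[fingers, [x, y, z], yaw], ...]. A call has 1 to 20 rows; each row is the pose to reach, as a shift and turn from the pose commanded when the call began, along the tool's axes at that moment; what a row does not reach only later rows make up. A row lasts 1/10 s, in which the tool goes at most 50 mm and 8.59 degrees, less where a joint would pass 70% of its speed; a pose out of reach is approached as far as the arm can. A call with a gripper value outside its range is refused whole. The fingers move at their own pace and stop on an object; FORCE is the grip in N (left out, the last holds). Time passes only in rows, so rows that repeat a pose let the fingers close. It gives the time, the measured TCP pose, the force and the opening at its end, in the units of the state.
- r.get_state(): the state, without advancing time (a new reading comes with each control period).
- viewer.snapshot(name): name is "side" or "top"; returns the picture (400x640x3 uint8, red, green, blue); there is no depth.
- viewer.camera_params(name): a dict with "intrinsics" (3x3 intrinsics, pixels), "world_to_cam" (4x4, takes a point from world to camera coordinates). Camera axes: x right, y up, looking along -z (the intrinsics and any distortion apply to the point x, -y, -z); pixel columns grow to the right and rows downward; lengths in m; the calibration is good to about 2 mm. A picture is of the moment at which its call begins. camera_params takes no time and is no camera call.
- r.finish_job(): hands the job in, once; it reports no verdict.
Trained networks look in the newest picture that a camera, given by its name, has taken for a name from the list of things; names that differ only in an ending like _2 or _b are one class to them, and where a whole thing is asked for, a point or a joint stands for the part that bears it (a point fixed in the world has none). Each returns a list of dicts, best first, with "p" (0 to 1); they miss things now and then, are a little off and sometimes report something else, mostly with a low value. They report only what shows in the picture. A call takes as long as a camera call.
- viewer.outline_of(camera, name): "pixels" (400x640 bool, what is visible of it) and "bbox" ([left, top, width, height] in pixels, round what is visible of it).
The state is a dict: "clock": time; "q": joint angles; "qd": joint speeds; "joint_torque": joint torques, N m; "tool_pos": TCP position; "eef_rot": TCP orientation; "contact_force": force on the tool from outside, world axes, zero at the start; "moment": the same for the moment, N m; "opening": opening from 0.0 (shut) to 1.0 (fully open).
Only numpy, scipy, OpenCV 4.12 (cv2) and the standard library are available. Lean on these libraries where they do the work, as an engineer would, in place of code of your own. Each camera call takes 0.05 s, during which the arm holds its last target.

## Working session

There is one attempt and no reset: what is moved stays moved. The work goes in short steps, Python scripts to look and compute and a shell command to move; the robot and the scene stay as the last step left them, time stands still between calls to the robot, and variables do not carry over. Pictures are saved under pics/ and viewed, and the job is handed in when it is done.

```bash
ls; mkdir -p pics; python3 - <<'E'
from plant import r, viewer
import cv2, numpy as np
np.set_printoptions(precision=4,suppress=True)
print(r.get_state())
print(r.tcp_to_tips)
for c in ("side","top"):
    im=viewer.snapshot(c); cv2.imwrite(f"pics/{c}0.png",im[:,:,::-1])
    p=viewer.camera_params(c); print(c,p)
E
```

```text
pics
{'clock': 0.0, 'q': array([ 1.2898,  0.69  , -0.1945,  1.5664,  0.1573,  0.9025, -0.2151]), 'qd': array([-0.002 ,  0.0011,  0.0017,  0.0015, -0.0013, -0.0012,  0.0001]), 'joint_torque': array([ -0.0002, -52.7572,  -1.2675, -15.3428,  -0.0528,   0.0066,
         0.0002]), 'tool_pos': array([ 0.1933, -0.5937,  0.2519]), 'eef_rot': array([ 0.9876,  0.1568, -0.0002, -0.0009]), 'contact_force': array([-1.056 , -0.3349, -0.3395]), 'moment': array([ 0.0118, -0.0528,  0.0257]), 'opening': 0.9997687166994751}
0.014
side {'intrinsics': array([[412.1697,   0.    , 317.5585],
       [  0.    , 412.1697, 207.1257],
       [  0.    ,   0.    ,   1.    ]]), 'world_to_cam': array([[ 0.9794, -0.2018,  0.001 , -0.5315],
       [ 0.1523,  0.7422,  0.6526, -0.1548],
       [-0.1324, -0.639 ,  0.7577, -1.5591],
       [ 0.    ,  0.    ,  0.    ,  1.    ]])}
top {'intrinsics': array([[404.7072,   0.    , 322.4085],
       [  0.    , 404.7072, 195.9027],
       [  0.    ,   0.    ,   1.    ]]), 'world_to_cam': array([[ 0.025 , -0.9996,  0.01  , -0.0176],
       [ 0.9832,  0.0264,  0.1807, -0.5764],
       [-0.1809,  0.0053,  0.9835, -1.2885],
       [ 0.    ,  0.    ,  0.    ,  1.    ]])}
```

View pics/side0.png

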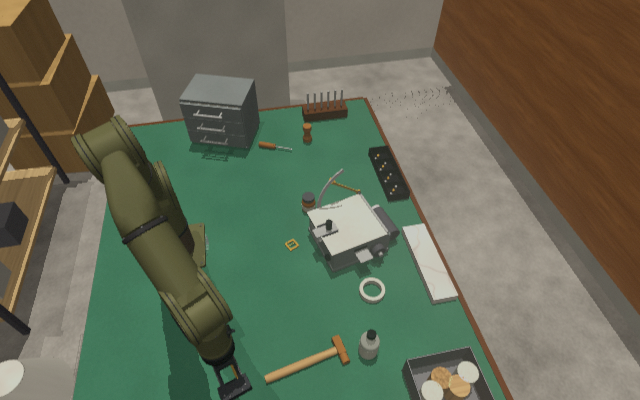

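View pics/top0.png

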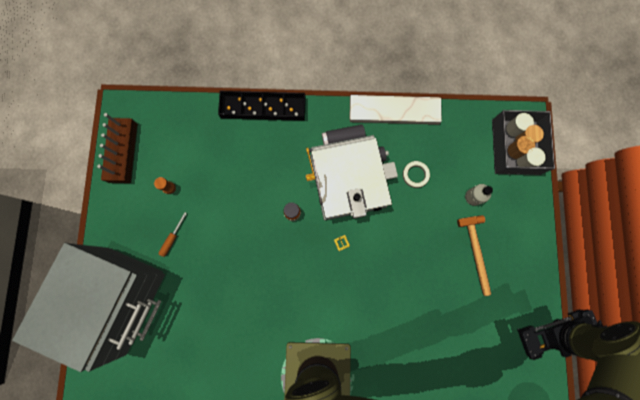

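```bash
python3 - <<'E'
from plant import r, viewer
import cv2, numpy as np
np.set_printoptions(precision=4,suppress=True)
d={}
for c in ("side","top"):
    im=viewer.snapshot(c); d[c]=im
    for n in ("hood","latch","mark","machine","dye_jar","buckle","tape_roll"):
        o=viewer.outline_of(c,n)
        for k in o[:2]: print(c,n,round(k["p"],2),k["bbox"],k["pixels"].sum())
        if o: d[c+"_"+n]=o[0]["pixels"]
np.savez("m.npz",**d)
b={"side":(280,150,130,130),"top":(280,110,130,150)}
for c in b:
    x,y,w,h=b[c]; im=d[c][y:y+h,x:x+w,::-1]
    im=cv2.resize(im,None,fx=4,fy=4,interpolation=cv2.INTER_CUBIC)
    cv2.imwrite(f"pics/{c}z.png",im)
E
```

```text
side latch 0.72 [313.5, 220.0, 23.7, 20.7] 261
side mark 0.63 [332.7, 180.9, 29.3, 8.9] 68
side machine 0.94 [306.4, 170.1, 92.2, 102.4] 5020
side dye_jar 0.76 [300.2, 193.6, 14.3, 18.2] 248
side tape_roll 0.59 [358.8, 276.4, 29.7, 27.8] 346
top hood 0.8 [311.0, 140.9, 82.1, 76.1] 4735
top hood 0.36 [156.1, 179.4, 20.3, 14.6] 241
top latch 0.73 [334.6, 232.7, 13.7, 17.3] 55
top latch 0.61 [348.9, 190.1, 17.9, 29.1] 313
top machine 0.77 [302.2, 123.4, 95.3, 97.2] 6299
top dye_jar 0.66 [279.3, 200.9, 25.1, 19.2] 276
top dye_jar 0.57 [456.8, 211.7, 31.7, 82.7] 761
top buckle 0.65 [334.6, 235.1, 13.5, 13.2] 80
top tape_roll 0.64 [405.4, 161.1, 24.1, 25.9] 323
```

View pics/sidez.png

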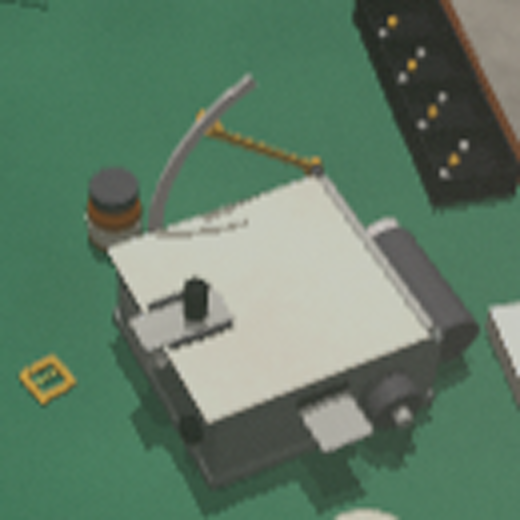

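View pics/topz.png

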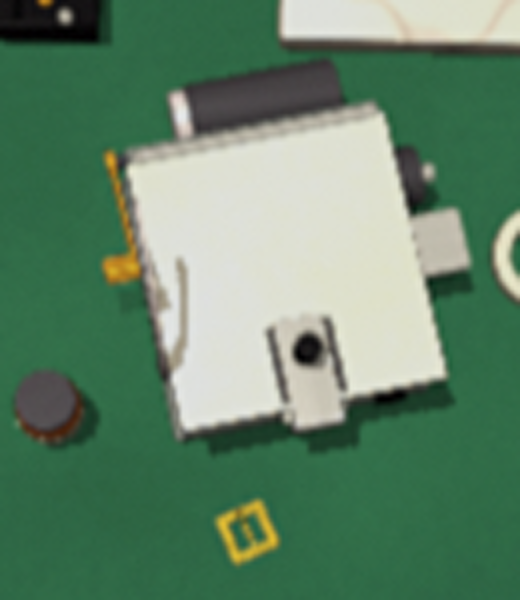

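```bash
cat > h.py <<'E'
import numpy as np, cv2
from plant import r, viewer
from scipy.optimize import least_squares
from scipy.spatial.transform import Rotation as R
np.set_printoptions(precision=4,suppress=True)
P={c:viewer.camera_params(c) for c in ("side","top")}
def proj(c,X):
    X=np.atleast_2d(X); T=P[c]["world_to_cam"]; K=P[c]["intrinsics"]
    q=X@T[:3,:3].T+T[:3,3]; q=q*[1,-1,-1]; u=q@K.T; return u[:,:2]/u[:,2:]
def hinge(p,loc,ang=0):  # loc in hinge frame at angle ang
    Rm=R.from_euler('z',p[2]).as_matrix()@R.from_euler('y',ang).as_matrix()
    return np.atleast_2d(loc)@Rm.T+[p[0],p[1],0.110]
# angle: front edge (-x) rises: rot about y by +ang gives z=-sin(ang)*x -> positive. good
E
cat > fit.py <<'E'
from h import *
obs={"top":[(325,219.2),(392,204.5),(374.5,137),(311.2,150.5)],"side":[(307,211.75),(332,255.5),(388.75,233.75),(359.5,194.5)]}
L=np.array([(-.225,.107,.003),(-.225,-.107,.003),(-.003,-.107,.003),(-.003,.107,.003)])
def f(p): return np.concatenate([(proj(c,hinge(p,L))-obs[c]).ravel() for c in obs])
s=least_squares(f,[0.75,-.1,0.2]); print(s.x, s.fun.reshape(2,4,2))
for c in obs:
    q=dict(obs); 
    s1=least_squares(lambda p:(proj(c,hinge(p,L))-obs[c]).ravel(),s.x); print(c,s1.x)
np.save("pose.npy",s.x)
p=s.x
print("knob",hinge(p,[-.185,0,.03]), "machine yaw deg",np.degrees(p[2]))
# knob top at home
print("knobtop",[ (c,proj(c,hinge(p,[-.185,0,.047]))) for c in P])
ot={"top":(280+122/4,110+268/4),"side":(280+203/4,150+118/4)}
for a in np.arange(.4,.9,.05):
    print(round(a,2),[ (c,proj(c,hinge(p,[-.145,.124,0],a))[0],proj(c,hinge(p,[-.145,.124,0],a))[0]-ot[c]) for c in P])
E
python3 fit.py
```

```text
[ 0.7406 -0.0666  0.2338] [[[ 0.7776 -1.6368]
  [ 0.076  -0.8097]
  [ 1.3743  0.7557]
  [ 0.2205  0.2081]]

 [[-0.6954 -0.2321]
  [-0.1125 -0.4218]
  [-0.8684 -0.6757]
  [-0.6632 -1.5549]]]
top [ 0.7391 -0.0641  0.2391]
side [ 0.7421 -0.0711  0.2249]
knob [[ 0.5606 -0.1095  0.14  ]] machine yaw deg 13.393025810104374
knobtop [('side', array([[328.9143, 220.9007]])), ('top', array([[357.5629, 195.8209]]))]
0.4 [('side', array([326.7337, 191.0327]), array([-4.0163, 11.5327])), ('top', array([314.3466, 187.2091]), array([ 3.8466, 10.2091]))]
0.45 [('side', array([327.4948, 189.5609]), array([-3.2552, 10.0609])), ('top', array([314.1242, 185.8207]), array([3.6242, 8.8207]))]
0.5 [('side', array([328.3389, 188.0832]), array([-2.4111,  8.5832])), ('top', array([313.8781, 184.3257]), array([3.3781, 7.3257]))]
0.55 [('side', array([329.2642, 186.6038]), array([-1.4858,  7.1038])), ('top', array([313.6087, 182.7273]), array([3.1087, 5.7273]))]
0.6 [('side', array([330.2686, 185.1273]), array([-0.4814,  5.6273])), ('top', array([313.3165, 181.029 ]), array([2.8165, 4.029 ]))]
0.65 [('side', array([331.3497, 183.6578]), array([0.5997, 4.1578])), ('top', array([313.0022, 179.2348]), array([2.5022, 2.2348]))]
0.7 [('side', array([332.5046, 182.2   ]), array([1.7546, 2.7   ])), ('top', array([312.6665, 177.3491]), array([2.1665, 0.3491]))]
0.75 [('side', array([333.7304, 180.7582]), array([2.9804, 1.2582])), ('top', array([312.3101, 175.3768]), array([ 1.8101, -1.6232]))]
0.8 [('side', array([335.0238, 179.337 ]), array([ 4.2738, -0.163 ])), ('top', array([311.934 , 173.3235]), array([ 1.434 , -3.6765]))]
0.85 [('side', array([336.3812, 177.9406]), array([ 5.6312, -1.5594])), ('top', array([311.5393, 171.1948]), array([ 1.0393, -5.8052]))]
```

```bash
python3 - <<'E'
import numpy as np,cv2
d=np.load("m.npz")
ims=[]
for c,(x,y,w,h) in {"side":(320,165,48,36),"top":(296,140,36,48)}.items():
    im=cv2.resize(d[c][y:y+h,x:x+w,::-1],None,fx=12,fy=12,interpolation=cv2.INTER_NEAREST)
    for i in range(0,w,4): cv2.putText(im,str(x+i),(i*12,8),0,.3,(255,255,255),1); im[:,i*12]=im[:,i*12]//2+60
    for i in range(0,h,4): cv2.putText(im,str(y+i),(0,i*12+10),0,.3,(255,255,255),1); im[i*12,:]=im[i*12,:]//2+60
    cv2.imwrite(f"pics/{c}zz.png",im)
E
```

```text
(no output)
```

View pics/sidezz.png

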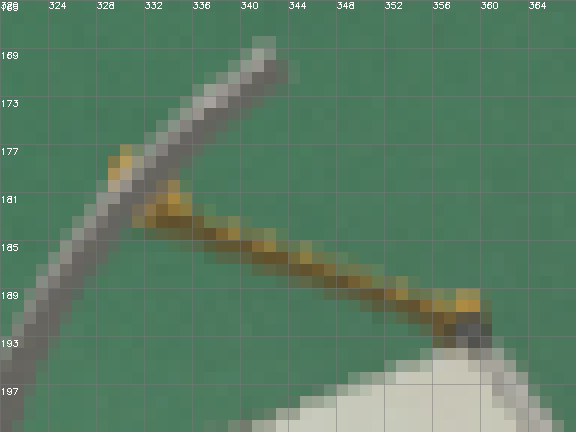

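View pics/topzz.png

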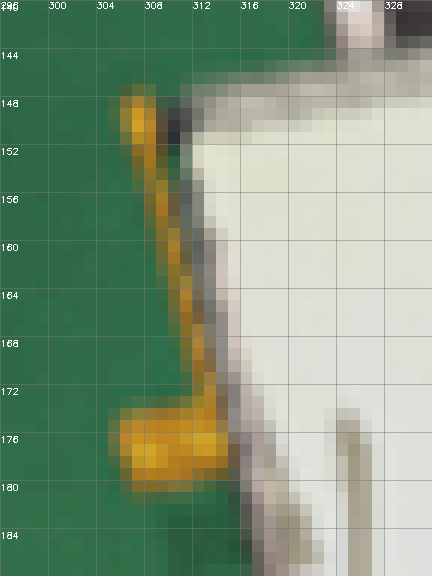

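```bash
cat > fit2.py <<'E'
from h import *
from h import P
obs={"top":[(325,219.2),(392,204.5),(374.5,137),(311.2,150.5)],"side":[(307,211.75),(332,255.5),(388.75,233.75),(359.5,194.5)]}
L=np.array([(-.225,.107,.003),(-.225,-.107,.003),(-.003,-.107,.003),(-.003,.107,.003)])
# params: x,y,yaw,a, ybar, yblock, dz, offs(4)
def f(v):
    p=v[:3];a,yb,yk,dz=v[3:7];of={"side":v[7:9],"top":v[9:11]}
    e=[]
    def H(l,a): return hinge(p,l,a)+[0,0,dz]
    for c in obs: e.append((proj(c,H(L,0))+of[c]-obs[c]).ravel())
    # top: block centre (310.3,177.4), knob top centre
    e.append((proj("top",H([-.145,yk,.0],a))+of["top"]-(310.6,177.5)).ravel())
    e.append((proj("top",H([-.185,0,.047],0))+of["top"]-(357.2,196.7)).ravel())
    e.append((proj("side",H([-.185,0,.047],0))+of["side"]-(329.2,221.5)).ravel())
    # side: bar line pts
    for l,c,row in ((0,0,0),):
        A=proj("side",H([[-.03,yb,0],[-.12,yb,0]],a))+of["side"]
        for cc,rr in ((336,184.0),(340,185.2),(344,186.5),(352,189.2)):
            e.append([A[0,1]+(cc-A[0,0])*(A[1,1]-A[0,1])/(A[1,0]-A[0,0])-rr])
        A=proj("top",H([[-.03,yb,0],[-.12,yb,0]],a))+of["top"]
        for cc,rr in ((308.3,152),(310.4,160.5),(312.1,168.5)):
            e.append([A[0,0]+(rr-A[0,1])*(A[1,0]-A[0,0])/(A[1,1]-A[0,1])-cc])
    e.append([(yb-.118)/.003,dz/.002]); e.append(v[7:]/.8)
    return np.concatenate(e)
s=least_squares(f,[.74,-.0666,.234,.65,.118,.128,0,0,0,0,0],loss='soft_l1',x_scale=[.01]*3+[.1]+[.01]*3+[1]*4)
print(s.x);print(f(s.x).round(2))
J=s.jac;C=np.linalg.inv(J.T@J);print("sd",np.sqrt(np.diag(C))[:7]*.7)
p=s.x[:3];np.save("pose.npy",s.x)
print("knob",hinge(p,[-.185,0,.03])[0]+[0,0,s.x[6]])
E
python3 fit2.py
```

```text
[ 0.7403 -0.0672  0.2308  0.7164  0.1177  0.1291 -0.0002  0.5144  0.3425
 -0.3528  0.257 ]
[ 0.36 -1.32 -0.3  -0.3   1.2   1.22  0.01  0.49 -0.23  0.11  0.17 -0.02
 -0.48 -0.14 -0.12 -1.09 -0.03 -0.17  0.   -0.47  0.1  -0.2  -0.1   0.1
  0.2   0.31 -0.27 -0.19  0.15 -0.09 -0.1   0.64  0.43 -0.44  0.32]
sd [0.0018 0.002  0.0062 0.0151 0.0013 0.0023 0.0013]
knob [ 0.5602 -0.1095  0.1398]
```

```bash
cat > go.py <<'E'
from h import *
import sys
# usage: go.py x y z heading(rad)
def rel(t,head=None):
    s=r.get_state(); M=R.from_quat(s["eef_rot"]).as_matrix()
    d=(M.T@(np.array(t)-s["tool_pos"]))*100
    h=np.arctan2(M[1,0],M[0,0])
    print("shift cm",d,"yaw deg",None if head is None else -np.degrees(head-h),"pos",s["tool_pos"],"z",M[:,2],"F",s["contact_force"],"open",s["opening"],"t",s["clock"])
if __name__=="__main__":
    a=list(map(float,sys.argv[1:])); rel(a[:3],a[3] if len(a)>3 else None)
E
python3 go.py .5602 -.1095 .21 .2308
```

```text
shift cm [ 49.8747 -34.7447   4.2738] yaw deg 4.816287812203106 pos [ 0.1936 -0.5943  0.2528] z [ 0.0001 -0.0001 -1.    ] F [ 0.1875 -0.0183  0.7766] open 0.9965672392820232 t 0.9
```

```bash
python3 -m inch '[[0.2,[2,-1.4,0],0],[0.4,[6,-4.2,0],1],[0.43,[10,-7,0],2],[0.43,[14,-9.8,0],3],[0.43,[18,-12.5,0],4],[0.43,[22,-15.3,0],4.8],[0.43,[26,-18.1,0],4.8],[0.43,[30,-20.9,0],4.8],[0.43,[34,-23.7,0],4.8],[0.43,[38,-26.5,0],4.8],[0.43,[42,-29.3,0],4.8],[0.43,[45.5,-31.7,0],4.8],[0.43,[48,-33.4,0],4.8],[0.43,[49.9,-34.7,1],4.8],[0.43,[49.9,-34.7,2.5],4.8],[0.43,[49.9,-34.7,3.2],4.8],[0.43,[49.9,-34.7,3.2],4.8],[0.43,[49.9,-34.7,3.2],4.8]]'; python3 go.py .5602 -.1095 .137 .2308
python3 - <<'E'
from h import *
for c,(x,y,w,h) in {"side":(270,140,150,130),"top":(280,110,130,130)}.items():
    im=viewer.snapshot(c)[y:y+h,x:x+w,::-1]
    cv2.imwrite(f"pics/{c}1.png",cv2.resize(im,None,fx=4,fy=4,interpolation=cv2.INTER_CUBIC))
E
```

```text
clock: 2.7
tool_pos: [0.5604, -0.1108, 0.221]
eef_rot: [0.993, 0.115, 0.0, 0.0]
contact_force: [0.4, -0.7, -0.0]
opening: 0.57
shift cm [ 0.0113 -0.1318  8.4031] yaw deg -0.0677871835525236 pos [ 0.5604 -0.1108  0.221 ] z [ 0.0001 -0.0005 -1.    ] F [ 0.4124 -0.6716 -0.0488] open 0.5700887481029288 t 2.7
```

View pics/side1.png

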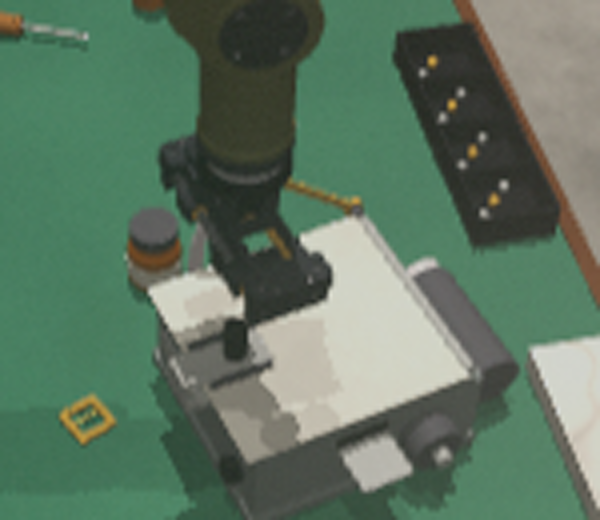

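View pics/top1.png

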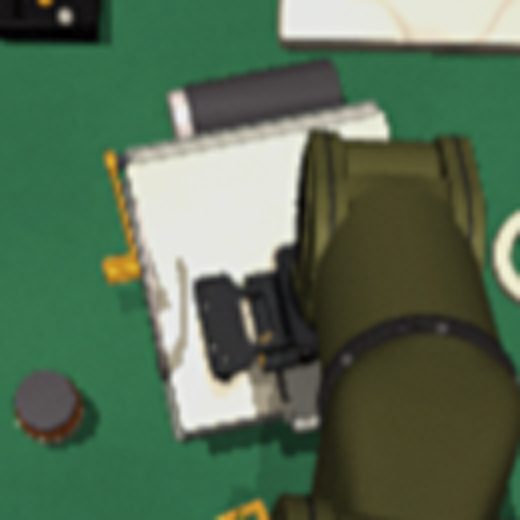

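```bash
python3 - <<'E'
from h import *
s=r.get_state();M=R.from_quat(s["eef_rot"]).as_matrix()
for c,(x,y) in {"side":(270,140),"top":(280,110)}.items():
    for l in ([0,.025,.014],[0,-.025,.014],[0,0,-.05],[0,.09,-.05],[0,-.09,-.05]):
        print(c,l,(proj(c,s["tool_pos"]+M@l)[0]-(x,y))*4)
E
```

```text
side [0, 0.025, 0.014] [250.3293 308.0831]
side [0, -0.025, 0.014] [224.7249 267.3481]
side [0, 0, -0.05] [239.0599 237.4223]
side [0, 0.09, -0.05] [288.8102 314.4144]
side [0, -0.09, -0.05] [193.0725 166.2534]
top [0, 0.025, 0.014] [351.592  323.9584]
top [0, -0.025, 0.014] [285.088  337.4652]
top [0, 0, -0.05] [327.5811 313.4196]
top [0, 0.09, -0.05] [453.5015 287.9017]
top [0, -0.09, -0.05] [200.7363 339.1249]
```

```bash
python3 -m inch '[[0.43,[0,-0.1,2],0],[0.43,[0,-0.1,4],0],[0.43,[0,-0.1,5.5],0],[0.43,[0,-0.1,6.5],0],[0.43,[0,-0.1,7.3],0],[0.43,[0,-0.1,7.9],0],[0.43,[0,-0.1,8.3],0],[0.43,[0,-0.1,8.3],0],[0.43,[0,-0.1,8.3],0]]'
python3 - <<'E'
from h import *
for c,(x,y,w,h) in {"side":(270,140,150,130)}.items():
    im=viewer.snapshot(c)[y:y+h,x:x+w,::-1]
    cv2.imwrite(f"pics/{c}2.png",cv2.resize(im,None,fx=4,fy=4,interpolation=cv2.INTER_CUBIC))
E
```

```text
clock: 3.7
tool_pos: [0.5606, -0.1089, 0.138]
eef_rot: [0.993, 0.115, 0.0, 0.0]
contact_force: [0.1, 0.7, -0.3]
opening: 0.568
```

View pics/side2.png

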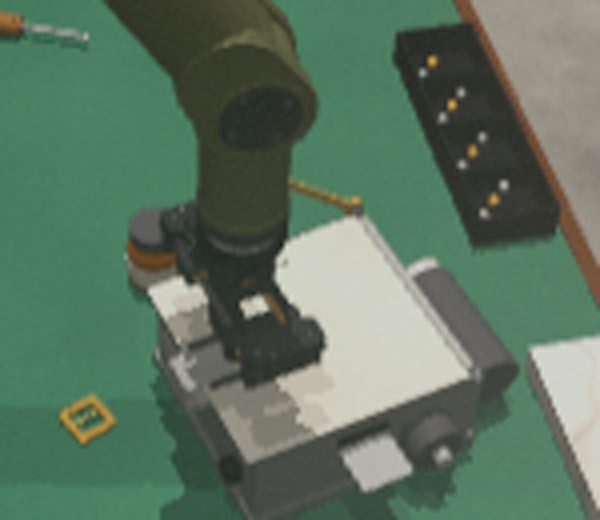

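```bash
python3 -m inch '[[0.7,[0,0,0],0],[0.8,[0,0,0],0],[1,[0,0,0],0],[1,[0,0,0],0],[1,[0,0,0],0],[1,[0,0,0],0],[1,[0,0,0],0]]' 40; python3 go.py .5602 -.1095 .138 .2308
```

```text
clock: 4.45
tool_pos: [0.5599, -0.1063, 0.1378]
eef_rot: [0.993, 0.116, -0.0, -0.002]
contact_force: [-1.8, 5.2, 3.0]
opening: 0.239
shift cm [-0.0417  0.3211 -0.0201] yaw deg 0.11964259901467701 pos [ 0.5599 -0.1063  0.1378] z [-0.0012  0.003  -1.    ] F [-1.7644  5.2062  2.9933] open 0.23892563419135057 t 4.45
```

```bash
python3 -m inch '[[1,[0,-0.25,0],0],[1,[0,-0.25,0],0],[1,[-0.4,-0.25,0],0],[1,[-0.8,-0.25,0],0],[1,[-1.2,-0.25,0],0],[1,[-1.6,-0.25,0],0],[1,[-1.6,-0.25,0],0],[1,[-1.6,-0.25,0],0]]'; python3 go.py .5599 -.1063 .1378 .2308
```

```text
clock: 5.25
tool_pos: [0.5448, -0.1097, 0.1378]
eef_rot: [0.993, 0.115, 0.001, -0.0]
contact_force: [3.9, 2.9, -1.5]
opening: 0.237
shift cm [1.5484 0.0173 0.0064] yaw deg 0.03580814898308695 pos [ 0.5448 -0.1097  0.1378] z [ 0.0015  0.0005 -1.    ] F [ 3.8516  2.9291 -1.5071] open 0.236805414959853 t 5.25
```

```bash
python3 -m inch '[[1,[-0.3,-0.05,0],0],[1,[-0.6,-0.1,0],0],[1,[-0.8,-0.1,0],0],[1,[-1.0,-0.1,0],0],[1,[-1.2,-0.1,0],0],[1,[-1.2,-0.1,0],0],[1,[-1.2,-0.1,0],0]]'; python3 go.py .5599 -.1063 .1378 .2308
```

```text
clock: 5.95
tool_pos: [0.5362, -0.1116, 0.1382]
eef_rot: [0.993, 0.116, 0.004, 0.0]
contact_force: [8.7, 2.0, -4.8]
opening: 0.242
shift cm [2.4246 0.0234 0.0629] yaw deg 0.048846023857916004 pos [ 0.5362 -0.1116  0.1382] z [ 0.0083  0.0001 -1.    ] F [ 8.6734  1.9529 -4.7564] open 0.24196672992538254 t 5.95
```

```bash
python3 - <<'E'
import numpy as np
b=.004
for a in np.arange(0,.73,.04):
    dx=(.209+b)*(1-np.cos(a))+.033*np.sin(a); dz=(.209+b)*np.sin(a)+.033*(np.cos(a)-1)
    print(round(a,2),round(dx*100,2),round(-dz*100,2))
E
```

```text
0.0 0.0 -0.0
0.04 0.15 -0.85
0.08 0.33 -1.69
0.12 0.55 -2.53
0.16 0.8 -3.35
0.2 1.08 -4.17
0.24 1.39 -4.97
0.28 1.74 -5.76
0.32 2.12 -6.53
0.36 2.53 -7.29
0.4 2.97 -8.03
0.44 3.43 -8.76
0.48 3.93 -9.46
0.52 4.46 -10.15
0.56 5.01 -10.81
0.6 5.58 -11.45
0.64 6.19 -12.07
0.68 6.81 -12.66
0.72 7.46 -13.23
```

```bash
python3 -m inch '[[1,[0.07,0,-0.4],0],[1,[0.15,0,-0.85],0],[1,[0.25,0,-1.3],0],[1,[0.33,0,-1.7],0],[1,[0.44,0,-2.1],0],[1,[0.55,0,-2.53],0],[1,[0.67,0,-2.95],0],[1,[0.8,0,-3.35],0],[1,[0.94,0,-3.76],0],[1,[1.08,0,-4.17],0],[1,[1.08,0,-4.17],0],[1,[1.08,0,-4.17],0]]'; python3 go.py .5362 -.1116 .1382 .2308
python3 - <<'E'
from h import *
for c,(x,y,w,h) in {"side":(270,140,150,130)}.items():
    im=viewer.snapshot(c)[y:y+h,x:x+w,::-1]
    cv2.imwrite(f"pics/{c}3.png",cv2.resize(im,None,fx=4,fy=4,interpolation=cv2.INTER_CUBIC))
E
```

```text
clock: 7.15
tool_pos: [0.5435, -0.11, 0.179]
eef_rot: [0.993, 0.115, 0.001, 0.0]
contact_force: [5.7, 1.5, -7.4]
opening: 0.234
shift cm [-0.7505 -0.0138  4.0782] yaw deg -0.008879023199678924 pos [ 0.5435 -0.11    0.179 ] z [ 0.0013 -0.0007 -1.    ] F [ 5.7123  1.4916 -7.4318] open 0.2344481459727909 t 7.15
```

View pics/side3.png

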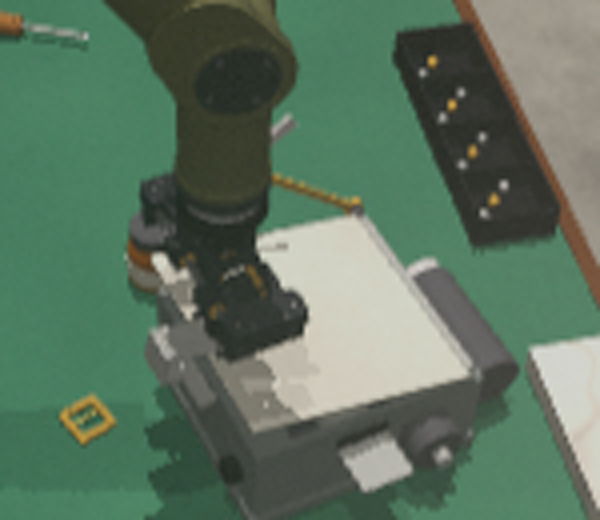

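```bash
python3 -m inch '[[1,[0.15,0,-0.4],0],[1,[0.31,0,-0.8],0],[1,[0.5,0,-1.2],0],[1,[0.66,0,-1.59],0],[1,[0.85,0,-1.98],0],[1,[1.04,0,-2.36],0],[1,[1.24,0,-2.74],0],[1,[1.45,0,-3.12],0],[1,[1.67,0,-3.49],0],[1,[1.89,0,-3.86],0],[1,[2.12,0,-4.23],0],[1,[2.35,0,-4.59],0],[1,[2.6,0,-4.94],0],[1,[2.85,0,-5.29],0],[1,[3.1,0,-5.63],0],[1,[3.1,0,-5.63],0],[1,[3.1,0,-5.63],0]]'; python3 go.py .5362 -.1116 .1382 .2308
python3 - <<'E'
from h import *
for c,(x,y,w,h) in {"side":(270,140,150,130),"top":(280,110,130,130)}.items():
    im=viewer.snapshot(c)[y:y+h,x:x+w,::-1]
    cv2.imwrite(f"pics/{c}4.png",cv2.resize(im,None,fx=4,fy=4,interpolation=cv2.INTER_CUBIC))
E
```

```text
clock: 8.9
tool_pos: [0.5728, -0.103, 0.2358]
eef_rot: [0.993, 0.115, -0.0, 0.0]
contact_force: [3.7, -3.7, -7.5]
opening: 0.237
shift cm [-3.7499 -0.005   9.7664] yaw deg -0.014316173957507013 pos [ 0.5728 -0.103   0.2358] z [-0.0005 -0.001  -1.    ] F [ 3.707  -3.7113 -7.4675] open 0.23729904222480316 t 8.9
```

View pics/side4.png

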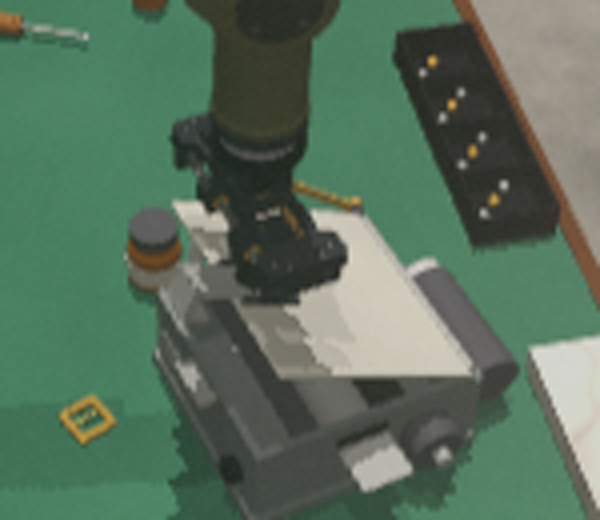

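View pics/top4.png

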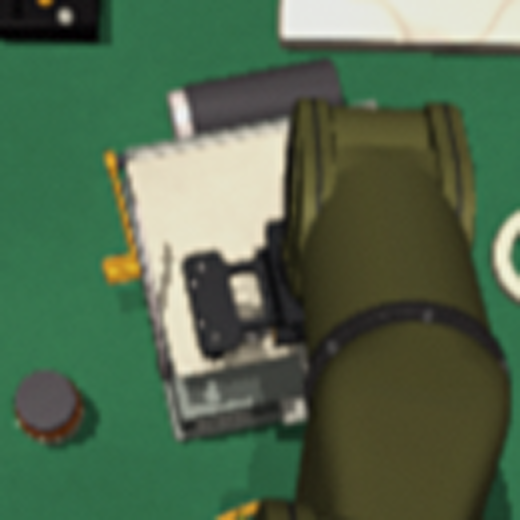

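```bash
cat > ang.py <<'E'
from h import *
v=np.load("pose.npy");p=v[:3];of={"side":v[7:9],"top":v[9:11]}
def H(l,a): return hinge(p,l,a)+[0,0,v[6]]
if __name__=="__main__":
    for a in np.arange(.36,.8,.04):
        print(round(a,2),[((proj(c,H([[-.225,.107,.003],[-.225,-.107,.003],[-.225,-.107,-.003]],a))+of[c]-o)*4).round(0).tolist() for c,o in (("side",(270,140)),("top",(280,110)))])
E
python3 ang.py
python3 - <<'E'
import numpy as np
from scipy.optimize import fsolve
for dx,dz in ((.0075,.0408),(.0375,.0977)):
    # latch free: rigid, s and a
    f=lambda w:[-(.209-w[1])*np.cos(w[0])+.033*np.sin(w[0])+.209-dx,(.209-w[1])*np.sin(w[0])+.033*(np.cos(w[0])-1)-dz]
    print(fsolve(f,[.3,0]))
    f=lambda w:[-(.209)*np.cos(w[0])+w[1]*np.sin(w[0])+.209-dx,(.209)*np.sin(w[0])+w[1]*(np.cos(w[0])-1)-dz]
    print(fsolve(f,[.3,.03]))
E
```

```text
0.36 [[[161.0, 225.0], [268.0, 401.0], [266.0, 406.0]], [[179.0, 397.0], [461.0, 339.0], [460.0, 344.0]]]
0.4 [[[165.0, 217.0], [272.0, 393.0], [270.0, 398.0]], [[178.0, 391.0], [462.0, 333.0], [461.0, 337.0]]]
0.44 [[[168.0, 210.0], [277.0, 386.0], [274.0, 391.0]], [[177.0, 384.0], [463.0, 326.0], [462.0, 331.0]]]
0.48 [[[172.0, 202.0], [282.0, 378.0], [279.0, 383.0]], [[176.0, 377.0], [464.0, 318.0], [463.0, 323.0]]]
0.52 [[[177.0, 195.0], [287.0, 370.0], [284.0, 375.0]], [[175.0, 369.0], [464.0, 310.0], [464.0, 316.0]]]
0.56 [[[182.0, 187.0], [293.0, 363.0], [289.0, 368.0]], [[174.0, 361.0], [465.0, 302.0], [464.0, 308.0]]]
0.6 [[[187.0, 179.0], [299.0, 355.0], [295.0, 360.0]], [[173.0, 353.0], [465.0, 293.0], [465.0, 299.0]]]
0.64 [[[193.0, 172.0], [305.0, 347.0], [301.0, 352.0]], [[171.0, 344.0], [465.0, 284.0], [465.0, 290.0]]]
0.68 [[[198.0, 164.0], [312.0, 339.0], [308.0, 344.0]], [[170.0, 334.0], [465.0, 274.0], [465.0, 281.0]]]
0.72 [[[205.0, 157.0], [319.0, 331.0], [314.0, 337.0]], [[168.0, 324.0], [465.0, 264.0], [465.0, 271.0]]]
0.76 [[[211.0, 149.0], [327.0, 324.0], [322.0, 329.0]], [[167.0, 314.0], [465.0, 253.0], [465.0, 260.0]]]
0.8 [[[218.0, 142.0], [334.0, 316.0], [329.0, 321.0]], [[165.0, 303.0], [464.0, 242.0], [465.0, 250.0]]]
[ 0.19668559 -0.003037  ]
[0.19813127 0.01732978]
[ 0.49755338 -0.00408623]
[0.50267556 0.02417329]
```

```bash
python3 -m inch '[[1,[0.27,0,-0.33],0],[1,[0.55,0,-0.67],0],[1,[0.83,0,-1.0],0],[1,[1.12,0,-1.33],0],[1,[1.4,0,-1.65],0],[1,[1.7,0,-1.97],0],[1,[2.0,0,-2.27],0],[1,[2.3,0,-2.56],0],[1,[2.6,0,-2.85],0],[1,[2.85,0,-3.08],0],[1,[3.1,0,-3.28],0],[1,[3.2,0,-3.36],0],[1,[3.2,0,-3.36],0],[1,[3.2,0,-3.36],0],[1,[3.2,0,-3.36],0]]'; python3 go.py .5362 -.1116 .1382 .2308
python3 - <<'E'
from h import *
from ang import H,of
for c,(x,y,w,h) in {"side":(270,140,150,130),"top":(280,110,130,130)}.items():
    im=viewer.snapshot(c); np.save(f"{c}5.npy",im); im=im[y:y+h,x:x+w,::-1]
    im=cv2.resize(im,None,fx=4,fy=4,interpolation=cv2.INTER_CUBIC)
    cv2.imwrite(f"pics/{c}5.png",im)
E
```

```text
clock: 10.5
tool_pos: [0.6033, -0.0958, 0.2691]
eef_rot: [0.993, 0.115, -0.001, 0.0]
contact_force: [2.2, -4.2, -7.3]
opening: 0.247
shift cm [-6.8702 -0.0017 13.1075] yaw deg -0.01385471968089004 pos [ 0.6033 -0.0958  0.2691] z [-0.002  -0.0012 -1.    ] F [ 2.16   -4.2168 -7.3499] open 0.24703756705862961 t 10.5
```

View pics/side5.png

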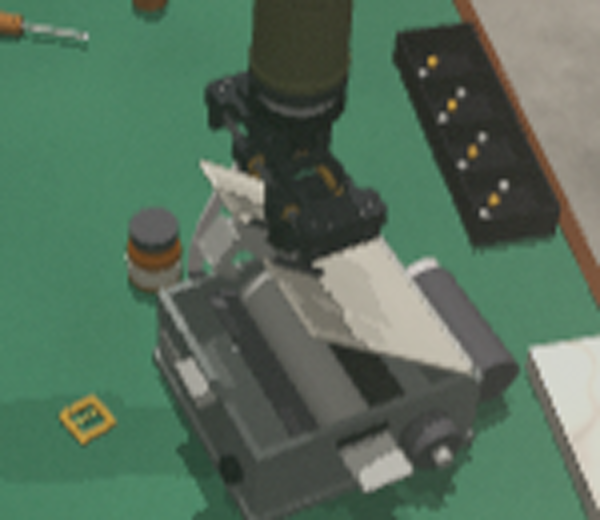

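View pics/top5.png

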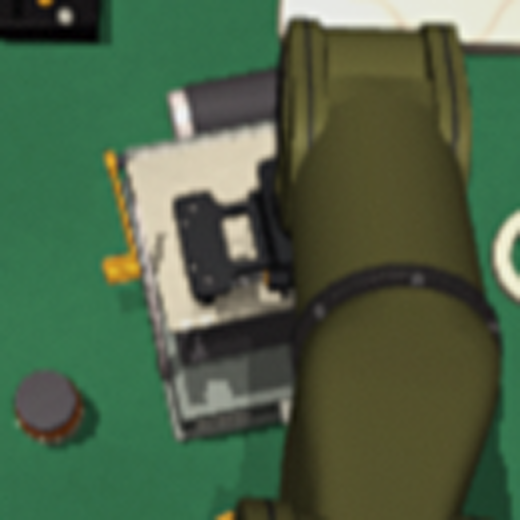

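```bash
python3 - <<'E'
from h import *
from ang import H,of
from scipy.optimize import fsolve
dx,dz=.0687,.1309
for zp in (.026,.03,.033): 
    f=lambda w:[-(.209-w[1])*np.cos(w[0])+zp*np.sin(w[0])+.209-dx,(.209-w[1])*np.sin(w[0])+zp*(np.cos(w[0])-1)-dz]
    print(zp,fsolve(f,[.3,0]))
B=np.array([(-.225,.107,.003),(-.225,-.107,.003),(-.003,-.107,.003),(-.003,.107,.003)])
def draw(im,c,o,pts,col):
    q=((proj(c,pts)+of[c]+.5-o)*8).round().astype(int); cv2.polylines(im,[q.reshape(-1,1,2)],True,col,1)
for c,(x,y,w,h) in {"side":(310,165,85,70),"top":(300,140,60,70)}.items():
    im=np.load(f"{c}5.npy")[y:y+h,x:x+w,::-1]
    im=np.ascontiguousarray(cv2.resize(im,None,fx=8,fy=8,interpolation=cv2.INTER_CUBIC))
    for a,col in ((.67,(255,0,0)),(.72,(0,0,255))):
        draw(im,c,(x,y),H(B,a),col)
        for zz in (.0045,-.0045): draw(im,c,(x,y),H([(-.15,.118,zz),(0,.118,zz)],a),col)
        for zz in (.006,-.006): draw(im,c,(x,y),H([(-.154,.116,zz),(-.136,.116,zz),(-.136,.142,zz),(-.154,.142,zz)],a),col)
    cv2.imwrite(f"pics/{c}6.png",im)
E
```

```text
0.026 [0.7174 0.0001]
0.03 [ 0.7127 -0.0024]
0.033 [ 0.7093 -0.0042]
```

View pics/side6.png

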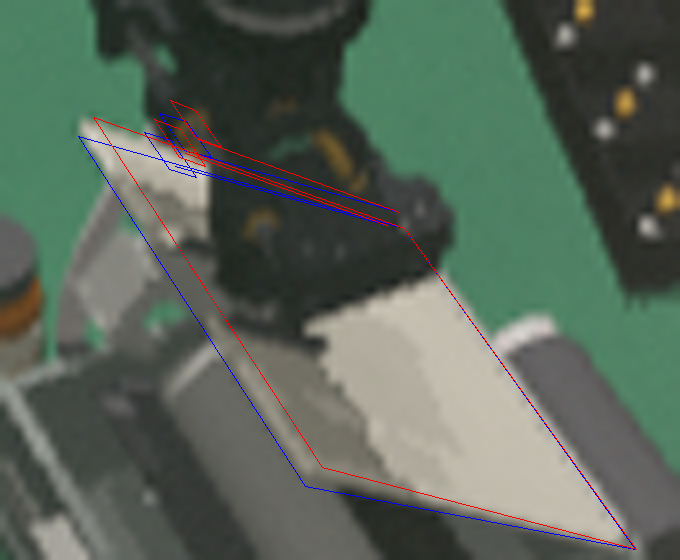

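View pics/top6.png

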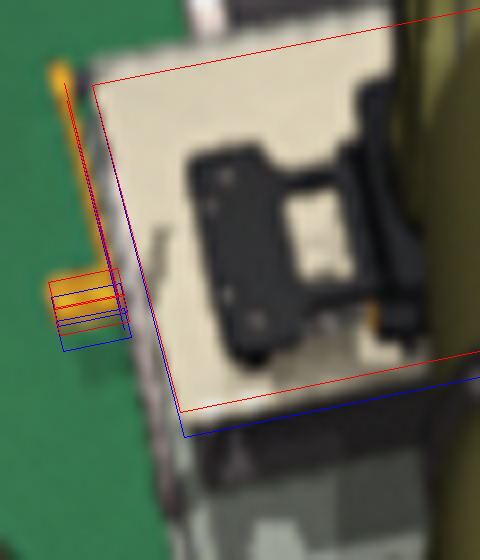

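```bash
python3 - <<'E'
import numpy as np,cv2
t=[]
for k,(c,x,y,w,h) in enumerate([("side",314,172,32,24),("side",336,212,32,24),("top",310,176,32,24),("side",374,222,32,24),("top",305,140,32,24)]):
    im=cv2.resize(np.load(f"{c}5.npy")[y:y+h,x:x+w,::-1],None,fx=12,fy=12,interpolation=cv2.INTER_NEAREST)
    for i in range(0,w,4): cv2.putText(im,str(x+i),(i*12,8),0,.3,(0,0,255),1); im[:,i*12]=im[:,i*12]//2+60
    for i in range(0,h,4): cv2.putText(im,str(y+i),(0,i*12+10),0,.3,(0,0,255),1); im[i*12,:]=im[i*12,:]//2+60
    t.append(im)
cv2.imwrite("pics/c7.png",np.vstack([np.hstack(t[:2]),np.hstack(t[2:4])]))
E
```

```text
(no output)
```

View pics/c7.png

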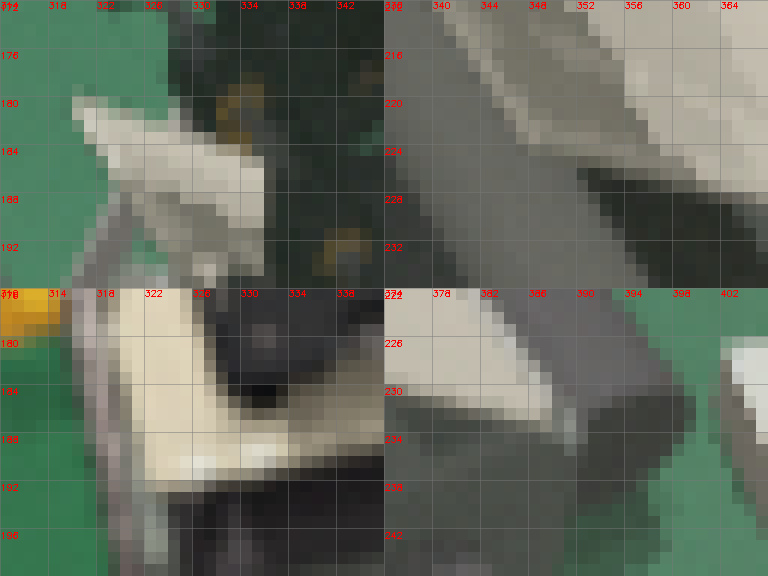

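```bash
python3 - <<'E'
from ang import *
o=[("side",[-.225,.107,.003],(320.3,180.0)),("side",[-.225,-.107,-.003],(347.8,224.3)),("top",[-.225,.107,-.003],(322.7,192.4))]
for a in np.arange(.64,.78,.02): print(round(a,2),[(proj(c,H(l,a))[0]+of[c]-x).round(2).tolist() for c,l,x in o])
s=least_squares(lambda w:np.concatenate([proj(c,H(l,w[0]))[0]+of[c]-x for c,l,x in o]),[.7]);print(s.x,s.fun)
E
```

```text
0.64 [[-2.17, 2.96], [-2.54, 3.73], [0.38, 5.01]]
0.66 [[-1.45, 2.01], [-1.73, 2.76], [0.2, 3.87]]
0.68 [[-0.71, 1.07], [-0.91, 1.78], [0.02, 2.71]]
0.7 [[0.05, 0.12], [-0.06, 0.81], [-0.17, 1.51]]
0.72 [[0.83, -0.81], [0.81, -0.16], [-0.37, 0.3]]
0.74 [[1.63, -1.75], [1.69, -1.14], [-0.57, -0.95]]
0.76 [[2.45, -2.68], [2.6, -2.11], [-0.78, -2.22]]
0.78 [[3.29, -3.6], [3.53, -3.07], [-1.0, -3.51]]
[0.7116] [ 0.5014 -0.4206  0.4394  0.2433 -0.2857  0.8091]
```

```bash
python3 - <<'E'
from ang import *
d=np.load("m.npz")
def sat(im): 
    im=im.astype(float); return np.clip((np.minimum(im[...,0],im[...,1]*1.6)-im[...,2]-0*im[...,0])-25,0,80)/80
S=8
def hull(box,a,c,o,w,h,th):
    m=np.zeros((h*S,w*S),np.uint8)
    for (x0,x1,y0,y1,z) in box:
        P8=np.array([(x,y,zz) for x in(x0,x1) for y in(y0,y1) for zz in(-z,z)])
        q=((proj(c,H(P8,a))+of[c]-o)*S).astype(np.int32)
        cv2.fillConvexPoly(m,cv2.convexHull(q),1)
    return cv2.resize(m.astype(float),(w,h),interpolation=cv2.INTER_AREA)
for c,(x,y,w,h) in {"side":(336,178,20,16),"top":(300,146,18,40)}.items():
    im=d[c][y:y+h,x:x+w].astype(int)
    # brass: R-B large, R>=G
    B=np.clip((im[...,0]-im[...,2]-20)/60,0,1)*(im[...,0]>im[...,1]-5)
    best=[]
    for a in np.arange(.6,.84,.01):
        e=[]
        for du in (-.4,0,.4):
            for dv in ((0,) if c=="top" else (-.4,0,.4)):
              for t in (.0015,.0025):
                m=hull([(-.15,0.004,.118-t,.118+t,.0045),(-.154,-.136,.116,.142,.006)],a,c,np.array([x-du,y-dv]),w,h,0)
                e.append((((m-B)**2).sum(),du,dv,t))
        best.append((min(e),round(a,2)))
    best.sort(); print(c,[(round(b[0][0],2),b[0][1:],b[1]) for b in best[:7]])
E
```

```text
side [(np.float64(21.4), (0, -0.4, 0.0015), np.float64(0.69)), (np.float64(22.14), (-0.4, -0.4, 0.0015), np.float64(0.71)), (np.float64(22.79), (0.4, -0.4, 0.0015), np.float64(0.68)), (np.float64(22.92), (-0.4, -0.4, 0.0015), np.float64(0.7)), (np.float64(24.73), (0, 0, 0.0015), np.float64(0.72)), (np.float64(24.85), (0, 0, 0.0015), np.float64(0.73)), (np.float64(25.17), (0.4, -0.4, 0.0015), np.float64(0.67))]
top [(np.float64(7.64), (0, 0, 0.0025), np.float64(0.72)), (np.float64(9.67), (0, 0, 0.0025), np.float64(0.71)), (np.float64(9.74), (0, 0, 0.0025), np.float64(0.73)), (np.float64(14.7), (0, 0, 0.0025), np.float64(0.74)), (np.float64(14.91), (0, 0, 0.0025), np.float64(0.7)), (np.float64(20.42), (0, 0, 0.0025), np.float64(0.75)), (np.float64(21.01), (0, 0, 0.0025), np.float64(0.69))]
```

```bash
python3 -m inch '[[1,[0,0,0],0],[1,[0,0,0],0],[1,[0,0,0],0],[1,[0,0,0],0],[1,[0,0,0],0],[1,[0,0,0],0],[1,[0,0,0],0],[1,[0,0,0],0]]'; python3 - <<'E'
from h import *
d=np.load("m.npz")
print(r.get_state()["qd"])
for c,(x,y,w,h) in {"top":(270,140,48,44)}.items():
    im=viewer.snapshot(c)
    print("top diff pointer",np.abs(im[144:182,300:312].astype(int)-d["top"][144:182,300:312]).mean(), "jar",np.abs(im[198:222,280:306].astype(int)-d["top"][198:222,280:306]).mean())
im=viewer.snapshot("side"); cv2.imwrite("pics/side8.png",im[:,:,::-1])
for n,b in {"buckle":(283,236,18,18),"jar":(300,192,9,20),"tape":(356,274,34,32)}.items():
    x,y,w,h=b; print(n,np.abs(im[y:y+h,x:x+w].astype(int)-d["side"][y:y+h,x:x+w]).mean())
print(np.abs(im[165:280,300:345].astype(int)-np.load("side5.npy")[165:280,300:345]).mean())
E
```

```text
clock: 11.4
tool_pos: [0.6034, -0.0958, 0.2691]
eef_rot: [0.993, 0.115, -0.001, 0.0]
contact_force: [2.0, -4.2, -8.3]
opening: 0.238
[ 0.0007  0.0003 -0.0013 -0.0002  0.0006 -0.0017 -0.0001]
top diff pointer 7.081871345029239 jar 6.19017094017094
buckle 4.186213991769547
jar 5.62037037037037
tape 8.401960784313726
1.2044444444444444
```

View pics/side8.png

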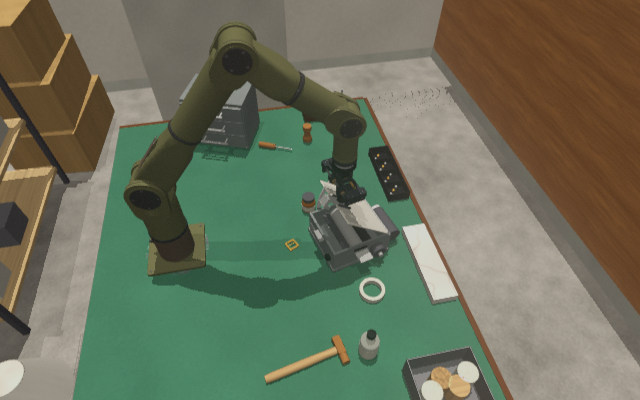

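```bash
python3 - <<'E'
import numpy as np,cv2
d=np.load("m.npz"); a=np.load("top5.npy")
g=lambda im,x,y,w,h:(im[y:y+h,x:x+w,0].astype(np.float32)-im[y:y+h,x:x+w,2])
for n,b in {"pointer":(300,144,14,40),"jar":(278,196,32,28),"tape":(400,156,36,36),"awl":(155,205,36,56)}.items():
    print(n,cv2.phaseCorrelate(g(d["top"],*b),g(a,*b)),(a[b[1]:b[1]+b[3],b[0]:b[0]+b[2]].mean((0,1))-d["top"][b[1]:b[1]+b[3],b[0]:b[0]+b[2]].mean((0,1))))
from plant import r
print(r.finish_job())
E
```

```text
pointer ((0.4569054165112352, 0.0622449108219989), 0.9752252113819122) [5.60714286 7.79642857 4.66785714]
jar ((-0.005201226673353432, -0.07068347541707531), 0.9554732824365298) [5.01339286 7.85044643 5.953125  ]
tape ((-0.13975323671153816, 0.15573708949053966), 0.9293050795425604) [6.15509259 7.45524691 6.40046296]
awl ((0.062157460356260685, -0.11723310928539377), 0.8780644416809082) [5.03968254 8.36061508 5.80257937]
the job is handed in; nothing more can be done
None
```

I gripped the latch knob, pulled it about 24 mm out to its stop, then swung the hood up. I handed the job in at about 11.5 s with the gripper still holding the hood at 40 N.

**Angle match:** the hood measures about 0.71 rad, both from the pictures (0.712) and from the arm's position (0.709–0.717). The pointer measures about 0.70–0.72 rad: the joint fit of both views gave 0.716 ± 0.015, and a later check gave 0.72 from the top view and 0.69–0.71 from the side view. The two agree to within about 0.02 rad, which is as fine as I could measure.

**Steadiness:** over 0.8 s of holding, the arm moved no more than 0.1 mm. The wrist force was about 9 N, and the opening still matched the knob's width.

**Checks on the rest:**
- **Bystanders:** the jar, tape roll and awl shifted less than 0.25 pixel between the first and last top views. I checked the buckle, mallet, bottle and burnisher only by eye, and they looked unmoved.
- **Pointer:** the comparison showed 0.06 pixel vertically, the direction it would move if its angle had changed. It also showed 0.46 pixel sideways. I put that down to the hood edge moving inside the cropped area, but did not check it separately.
- **Lighting:** the overall picture brightness changed slightly between views, so a plain pixel-by-pixel comparison did not come out at zero.
- **Knob in the pads:** during the lift the gripper's position differed from the rigid-knob calculation by 2–4 mm, probably from the knob pivoting or slipping a little between the pads. The hood angle allows for it.

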